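Put a fired ceramic disc away in the specimen cabinet with a wide spatula

TASK

Slide the wide spatula under the round ceramic disc on the oven tray, lift it off, lay it gently flat inside the open top drawer of the specimen cabinet, lay the spatula back on its stand the way it was, and push the drawer fully home until its catch takes it. Handle the disc with the spatula only: never touch it with the gripper, and do not drop or knock it. Leave the square tile on the tray, and the jar, vial and bottle standing where they are.

Things in the scene. Friction and masses are not known exactly. Their poses are not given: they have to be found in the camera images.
- disc: round white ceramic disc, 60 mm across, 8 mm thick, about 80 g, lying flat on the tray. Lower edge bevelled (4 mm wide, 2.5 mm high), so a thin blade gets under it. Slippery on tray and blade (friction about 0.25): it slides before the blade until the tray's far lip stops it, then rides up on to the blade. Origin: centre of its underside, z up
- tile: square white ceramic tile, 50 x 50 mm, 8 mm thick, same material, lying beside the disc on the tray (on its left or its right, centres about 104 mm apart across the tray). Must stay. Origin: centre of its underside
- tray: fixed stainless oven tray, 160 mm (x) by 220 mm (y). Floor 3 mm thick; lips 14 mm high (from the bench) at its far end (+x) and both sides, none at the front edge (-x), which looks to the robot. Origin: centre of its underside, on the bench; far lip's inner face at x = +76 mm, side lips' at y = +-106 mm
- spatula: wide cranked spatula, 140 g: steel blade 75 x 70 mm, 2 mm thick, ground to 0.8 mm at its front edge; level black handle 115 mm long, 18 mm wide, 20 mm high. Origin in the plane of the blade's underside, straight below the grip point; x to the blade, z up. Blade x = 50 to 125 mm; handle x = -85 to 30, z = 35 to 55 mm, a strap joins them. Centre of mass at about x = 45 mm
- spatula_grip (a point): grip point in the middle of the handle's section near its front end, 45 mm above the plane of the blade's underside, 125 mm behind the blade's front edge
- spatula_tip (a point): middle of the blade's front edge, on its underside
- stand: fixed dark grey spatula stand: plate 230 mm (x) by 84 mm (y), 3 mm thick, on which the blade lies; at x = -85 mm a saddle (floor at z = 38 mm, 50 mm wide between flared ears up to z = 54 mm) bears the rear of the handle. Origin: centre of the plate's underside. At the start the spatula lies along the stand's x, its origin near x = -20 mm, y = 0, z = 3 mm of the stand's frame
- cabinet: fixed low light-blue specimen cabinet, 220 mm deep, 170 mm wide, 106 mm high, three shallow drawers one above the other; the middle and bottom ones are shut. Its front plane lies at x = +30 mm of its origin, which is on the bench; its back at x = +250 mm; drawers pull out to -x
- drawer (a joint): how far the top drawer stands open, in m: 0 is fully home. It slides with about 1 N of friction; a sprung ball catch resists (up to about 10 N) from about 0.013 to 0.005, then pulls the drawer home and holds it
- drawer_handle (a point): middle of the top drawer's handle: a level steel bar, 8 mm thick, 64 mm long across the front, 26 mm out from it; moves with the drawer. 86 mm above the bench
- drawer_floor (a point): centre of the top drawer's cork floor, on its face, 78 mm above the bench; moves with the drawer, x along the cabinet's x. Floor 190 mm long (x), 136 mm wide (y). Drawer front 10 mm thick, outer face 105 mm before this point, top edge 18 mm above the floor; other walls 11 mm above it. What lies behind the cabinet's front plane is under its top
- jar: white plastic jar, 42 mm across, 60 mm high, standing on the bench to the left of the spatula's blade. Origin: centre of its underside
- vial: amber vial with a green cap, 36 mm across, 75 mm high, standing on the bench to the right of the spatula. Origin: centre of its underside
- bottle: white plastic bottle, 42 mm across, 65 mm high, standing on top of the cabinet. Origin: centre of its underside
There are look-alikes about, which are no part of the job. Leave any orange or yellow look-alike of the spatula alone.

How it is judged:
By the outcome, as a careful person would: the job done as asked, in the order asked, and still so for the second after the job is handed in, with the robot touching nothing.
It also fails if it takes over 72 s, if anything falls off the work surface, if the arm or the gripper's body presses on something with over 40 N, if the wrist force passes 120 N, or if a joint passes its speed limit or range.

ROBOT

A 6-joint arm with a two-finger parallel gripper is mounted at the origin on the work surface. World frame = base frame: x ahead of the robot, y to its left, z up, the work surface at z = 0. Lengths are in m, angles in rad, forces in N, time in s.
With the tool pointing down it reaches from about 0.35 to 0.975 m from the base axis. Payload 4.9 kg.
Tool frame: the origin (TCP) lies midway between the tips of the shut fingers; the grasp point (between the pads) lies 19 mm behind it; z points along the fingers, y is the line along which they close (so a half turn about z gives the same grasp; the last joint's range is limited). The gripper opens to 85 mm and grips with 20 to 120 N. Pads are 22 mm wide; open, the fingers measure 114 mm over their backs; the gripper's body (76 mm by 85 mm) begins 54 mm behind the grasp point. The pads swing forward as they close: fully open they stand 13 mm farther back than shut.
Start: joints at [1.056, 0.053, 1.613, -0, 1.476, -0.119], TCP at [0.241, 0.577, 0.231] pointing down, gripper open.
Joint ranges: [-3.01, 3.01], [-1.01, 2.22], [0.06, 2.58], [-1.02, 4.17], [0.09, 2.62], [-3.14, 3.14]. Speed limits (rad/s): [2.57, 2.57, 3.14, 3.14, 3.14, 3.14].

INTERFACE

Orientations are given as a 3x3 rotation matrix whose columns are the frame's x, y, z axes.
In Python, from station import manip gives the robot as it stands. The module is installed in compiled form; this text tells all that it offers.
- The arm moves only by the tool step_arm, never from a script. Its argument "targets" is a list of rows, each a list of 3 entries, a list of its own where there are three numbers: the shift along the tool's x, y, z in m, then the turn, a rotation vector about the tool's x, y, z in rad, then the closure, from 0 (fully open) to 1 (shut). In form: [[[x, y, z], [ax, ay, az], claw], ...]. A call has 1 to 8 rows; each row shifts and turns the commanded pose from where the row before left it, along the tool's axes as they then stand; what a row does not reach is not made up. A row lasts 1/10 s, in which the tool goes at most 50 mm and 8.59 degrees, less where a joint would pass 70% of its speed; a pose out of reach is approached as far as the arm can. A call with a gripper value outside its range is refused whole. The fingers move at their own pace and stop on an object; "grip_force" is the grip in N (left out, the last holds). Time passes only in rows, so rows that do not move let the fingers close. It gives the time, the measured TCP pose, the force, the opening and the grip force at its end, in the units of the state.
- manip.sense(): the state, without advancing time (a new reading comes with each control period).
- manip.snapshot(name): name is "scene" or "top"; returns a dict with "pixels" (400x640x3 uint8, red, green, blue), "K" (3x3 intrinsics, pixels), "distortion" ([k1, k2, p1, p2, k3] as OpenCV has them; the pictures are not rectified), "cam_to_world" (4x4, takes a point from camera to world coordinates). Camera axes: x right, y down, z forward; pixel columns grow to the right and rows downward; lengths in m; the calibration is good to about 2 mm. A picture is of the moment at which its call begins. There is no depth.
- manip.hand_in(): hands the job in; it is judged then, once.
The state is a dict: "clock": time; "joint_positions": joint angles; "qvel": joint speeds; "tau": joint torques, N m; "ee_pos": TCP position; "eef_rot": TCP orientation; "ft_force": force on the tool from outside, world axes, zero at the start; "moment": the same for the moment, N m; "grip_width": finger opening in m; "finger_force": force on a finger pad.
Only numpy, scipy, OpenCV 4.12 (cv2) and the standard library are available. Lean on these libraries where they do the work, as an engineer would, in place of code of your own. Each camera call takes 0.05 s, during which the arm holds its last target. There are 200 camera calls.

## Working session

There is one attempt and no reset: what is moved stays moved. The work goes in short steps, Python scripts to look and compute and a tool call to move; the robot and the scene stay as the last step left them, time stands still between calls to the robot, and variables do not carry over. Pictures are saved under pics/ and viewed, at most 10 in all, crops included, and the job is handed in when it is done.

Besides the shell and the picture viewer there is one more tool, called after ">>>" as name(argument=value, ...) on one line, values as JSON. step_arm: Moves the arm, as the interface text tells. Its arguments: {"type":"object","properties":{"targets":{"type":"array","items":{"type":"array"}},"grip_force":{"type":"number"}},"required":["targets"]}

```bash
mkdir -p pics
python3 - <<'E'
from station import manip
import cv2,numpy as np
for n in("scene","top"):
    s=manip.snapshot(n); cv2.imwrite(f"pics/{n}0.png",s["pixels"][:,:,::-1]); print(n,s["K"],s["distortion"],s["cam_to_world"])
s=manip.sense(); print(s["eef_rot"],s["ee_pos"],s["grip_width"],s["clock"])
E
```

```text
scene [[487.2302576    0.         322.17365473]
 [  0.         487.2302576  200.70567966]
 [  0.           0.           1.        ]] [-0.13357782  0.          0.          0.          0.        ] [[-0.16887931  0.70954439 -0.68412465  1.38216119]
 [ 0.98556656  0.1132824  -0.12580005  0.16207088]
 [-0.01176144 -0.6954954  -0.71843428  0.94930433]
 [ 0.          0.          0.          1.        ]]
top [[465.91598602   0.         313.60941021]
 [  0.         465.91598602 189.58266726]
 [  0.           0.           1.        ]] [-0.14016735  0.          0.          0.          0.        ] [[-2.02767441e-03 -9.76455038e-01  2.15711490e-01  2.66726463e-01]
 [-9.99978495e-01  6.34543594e-04 -6.52736445e-03  7.48650184e-03]
 [ 6.23679956e-03 -2.15720087e-01 -9.76435326e-01  1.28372914e+00]
 [ 0.00000000e+00  0.00000000e+00  0.00000000e+00  1.00000000e+00]]
[[-9.22687182e-01  3.85548297e-01 -9.35834497e-04]
 [ 3.85549370e-01  9.22685694e-01 -1.67153669e-03]
 [ 2.19022979e-04 -1.90311588e-03 -9.99998165e-01]] [0.2406803  0.57617103 0.23016787] 0.0855316684941221 0.1
```

View pics/scene0.png

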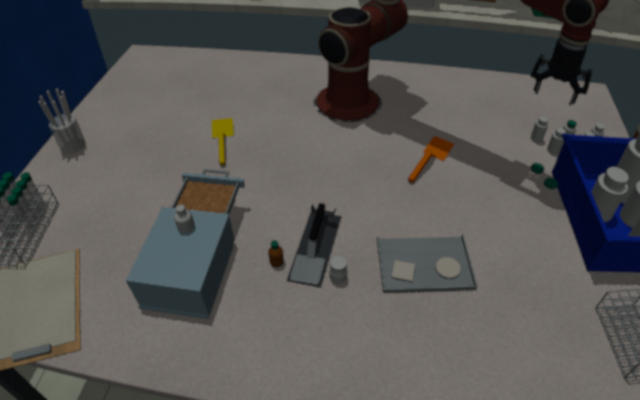

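View pics/top0.png

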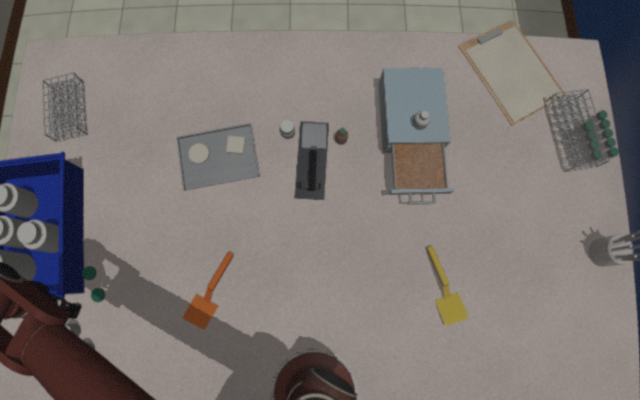

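The scene view shows the tray at (425,264), disc at (448,267), tile at (403,270), stand and spatula at (315,245), and cabinet at (185,260). In the top view: tray (218,157), disc (199,153), tile (235,145), stand (312,160), jar (288,129), vial (342,135), open drawer (420,167) and handle (418,198).

```bash
cat > h.py <<'E'
import cv2,numpy as np
from station import manip
def pt(s,uv,z):
    uv=np.asarray(uv,float).reshape(-1,1,2)
    n=cv2.undistortPoints(uv,s["K"],np.array(s["distortion"])).reshape(-1,2)
    T=s["cam_to_world"]; d=np.c_[n,np.ones(len(n))]@T[:3,:3].T; o=T[:3,3]
    return (o+d*((z-o[2])/d[:,2])[:,None])[:,:2]
def proj(s,P):
    T=np.linalg.inv(s["cam_to_world"]); P=np.asarray(P,float).reshape(-1,3)
    return cv2.projectPoints(P,cv2.Rodrigues(T[:3,:3])[0],T[:3,3],s["K"],np.array(s["distortion"]))[0].reshape(-1,2)
def crop(s,name,x0,x1,y0,y1,f):
    cv2.imwrite(name,cv2.resize(s["pixels"][y0:y1,x0:x1,::-1],None,fx=f,fy=f,interpolation=cv2.INTER_CUBIC))
E
python3 - <<'E'
from h import *
s=manip.snapshot("top"); np.save("top.npy",s["pixels"])
crop(s,"pics/c1.png",170,460,60,210,2.75)
p=s["pixels"]; 
for u,v in[(199,153),(235,145),(190,170),(250,160),(312,135),(312,165),(300,180),(420,165),(410,100),(150,120),(418,196)]: print(u,v,p[v,u])
E
```

```text
199 153 [154 149 139]
235 145 [153 150 140]
190 170 [110 113 112]
250 160 [114 116 117]
312 135 [115 117 118]
312 165 [33 29 33]
300 180 [57 57 60]
420 165 [122  99  80]
410 100 [119 133 139]
150 120 [146 139 133]
418 196 [144 137 131]
```

View pics/c1.png

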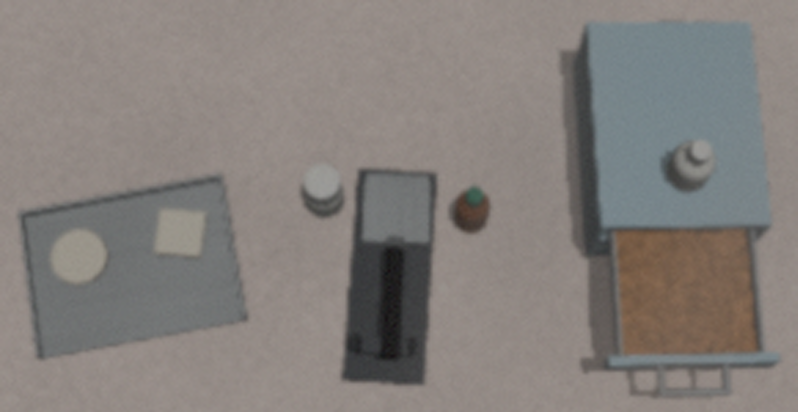

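The crop shows the tray outline, disc at (78,256), tile at (180,232), stand with the blade forward (+x), handle at (392,300), and drawer front at (693,360) with its bar at (694,392).

Run:
```python
from h import *
s=manip.snapshot("top"); p=cv2.GaussianBlur(s["pixels"],(3,3),0).astype(int); R,G,B=p[...,0],p[...,1],p[...,2]
def roi(m,x0,x1,y0,y1):
    o=np.zeros(m.shape,np.uint8); o[y0:y1,x0:x1]=m[y0:y1,x0:x1]; 
    c=max(cv2.findContours(o,0,1)[0],key=cv2.contourArea).reshape(-1,2); return c
def rect(name,m,box,z):
    c=roi(m,*box); w=pt(s,c,z).astype(np.float32)
    r=cv2.minAreaRect((w*1000)); print(name,"n",len(c),"rect",np.round(r[0],1),np.round(r[1],1),round(r[2],2)); return w
grey=(R-B<6)
rect("tray",grey,(170,268,115,200),.008)
w=roi((R-B>9),185,213,140,167); e=cv2.minEnclosingCircle(w.astype(np.float32)); M=cv2.moments(w); c=[[M['m10']/M['m00'],M['m01']/M['m00']]]
print("disc",pt(s,c,.011),e,cv2.contourArea(w))
rect("disc",(R-B>9),(185,213,140,167),.011)
rect("tile",(R-B>9),(222,248,132,157),.011)
rect("stand",(grey&(G<127)),(290,332,115,205),.003)
rect("handle",(G<42),(300,325,145,195),.058)
rect("blade",(G>90)&grey,(298,330,122,152),.005)
rect("cabtop",(B-R>6),(375,455,60,146),.106)
rect("cork",(R-B>25),(385,455,140,195),.078)
rect("front",(B-R>6),(380,460,187,195),.096)
w=rect("bar",(abs(R-B)<10)&(G<135),(395,440,196,206),.086)
for n,box,m,z in[("jar",(276,298,116,131),R>150,.06),("vialcap",(332,352,125,137),G-R>3,.075)]:
    c=roi(m,*box); print(n,pt(s,[c.mean(0)],z))
```

```text
tray n 251 rect [647.6 275.5] [163.6 221.3] 10.71
disc [[0.65579205 0.33003961]] ((198.28640747070312, 152.98544311523438), 9.763554573059082) 267.5
disc n 53 rect [655.8 329.4] [55.9 54. ] 89.73
tile n 56 rect [681.4 224.2] [46.9 46.7] 84.26
stand n 204 rect [637.7   4.4] [ 82.7 228.6] 86.01
handle n 87 rect [592.6   4.3] [ 20.1 113. ] 87.78
blade n 96 rect [712.6  -4.1] [72.7 76.3] 90.0
cabtop n 267 rect [ 762.7 -279.3] [225.7 171.7] 1.13
cork n 177 rect [ 599.1 -285.8] [123.1 132.7] 0.38
front n 123 rect [ 527.6 -285.3] [  8.4 163.9] 1.22
bar n 73 rect [ 502.9 -286. ] [73.5 21.6] 89.9
jar [[0.72152325 0.07427565]]
vialcap [[ 0.69904779 -0.07926635]]
```

>>> step_arm(targets=[[[-0.036,-0.024,0],[0,0,0],0],[[-0.036,-0.024,0],[0,0,0],0],[[-0.036,-0.024,0],[0,0,0],0],[[-0.036,-0.024,0],[0,0,0],0],[[-0.036,-0.024,0],[0,0,0],0],[[-0.036,-0.024,0],[0,0,0],0],[[-0.036,-0.024,0],[0,0,0],0],[[-0.036,-0.024,0],[0,0,0],0]])

```text
clock: 1.0
ee_pos: [0.4332, 0.2869, 0.2312]
eef_rot: [[-0.923, 0.385, 0.0], [0.385, 0.923, 0.0], [-0.0, 0.0, -1.0]]
ft_force: [1.0, 0.4, 0.7]
grip_width: 0.0852
finger_force: 0.0
```

>>> step_arm(targets=[[[-0.036,-0.024,0],[0,0,0],0],[[-0.036,-0.024,0],[0,0,0],0],[[-0.036,-0.024,0],[0,0,0],0],[[-0.036,-0.024,0],[0,0,0],0],[[-0.036,-0.024,0],[0,0,-0.083],0],[[0,0,0],[0,0,-0.083],0],[[0,0,0],[0,0,-0.083],0],[[0,0,0],[0,0,-0.083],0]])

```text
clock: 1.8
ee_pos: [0.5525, 0.1077, 0.2309]
eef_rot: [[-0.998, 0.061, -0.001], [0.061, 0.998, 0.0], [0.001, -0.0, -1.0]]
ft_force: [-0.5, 0.6, -0.3]
grip_width: 0.0855
finger_force: 0.0
```

```bash
cat >> h.py <<'E'
from scipy.spatial.transform import Rotation as Ro
def st():
    q=manip.sense(); return np.array(q["ee_pos"]),np.array(q["eef_rot"]),q
def tool(yaw,pitch=0):
    "tool rotation for spatula heading yaw (deg), nose-up pitch (deg)"
    return (Ro.from_euler("z",yaw,degrees=True)*Ro.from_euler("y",-pitch,degrees=True)).as_matrix()@np.diag([-1,1,-1.])
def go(P,Rt):
    p,R,q=st(); print("t",round(q["clock"],2),"pos",p.round(4),"shift(tool)",(R.T@(np.array(P)-p)).round(4),"rot(tool)",Ro.from_matrix(R.T@Rt).as_rotvec().round(4),"F",np.round(q["ft_force"],1),"w",round(q["grip_width"],4))
E
python3 - <<'E'
from h import *
go([.622,.0025,.15],tool(-3.7))
s=manip.snapshot("scene"); crop(s,"pics/s1.png",270,490,190,310,3.6)
print(proj(s,[[.622,.0025,.058]]))
E
```

```text
t 1.8 pos [0.5525 0.1077 0.2309] shift(tool) [-0.0759 -0.1008  0.0808] rot(tool) [-0.     -0.0008  0.0031] F [-0.5  0.6 -0.3] w 0.0855
[[314.57843351 226.47253729]]
```

View pics/s1.png

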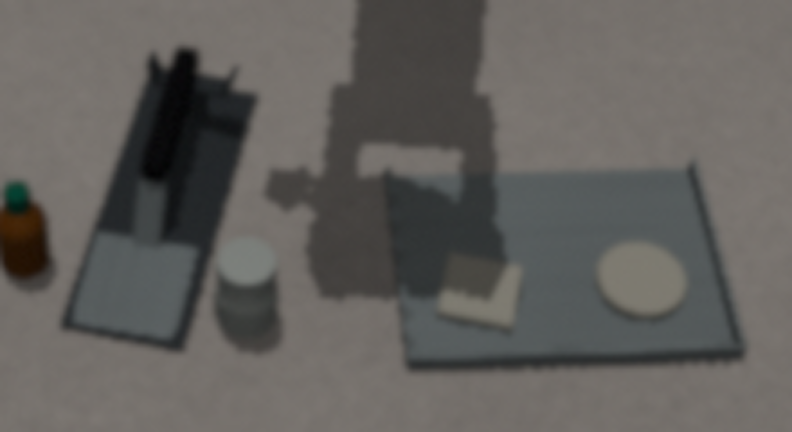

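The scene crop shows the spatula handle from (185,50) to (155,178), its blade at (135,285) on the stand, the jar at (246,285) and the vial at (22,240). My projected grip point (160,131) falls on the handle.

>>> step_arm(targets=[[[-0.019,-0.0252,0.01],[0,0,0],0],[[-0.019,-0.0252,0.02],[0,0,0],0],[[-0.019,-0.0252,0.02],[0,0,0],0],[[-0.019,-0.0252,0.02],[0,0,0],0],[[0,0,0.03],[0,0,0],0],[[0,0,0.03],[0,0,0],0],[[0,0,0.03],[0,0,0],0],[[0,0,0],[0,0,0],0]])

```text
clock: 2.65
ee_pos: [0.6178, 0.0033, 0.0656]
eef_rot: [[-0.998, 0.065, -0.01], [0.065, 0.998, 0.001], [0.011, 0.0, -1.0]]
ft_force: [-0.3, 0.2, -0.3]
grip_width: 0.0857
finger_force: 0.0
```

Run:
```python
from h import *
go([.622,.0025,.027],tool(-3.7))
```

```text
t 2.65 pos [0.6178 0.0033 0.0656] shift(tool) [-0.0047 -0.0006  0.0385] rot(tool) [ 0.0005 -0.0106 -0.0004] F [-0.3  0.2 -0.3] w 0.0857
```

>>> step_arm(targets=[[[-0.0045,-0.0005,0.01],[0,-0.0105,0],0],[[0,0,0.014],[0,0,0],0],[[0,0,0.014],[0,0,0],0],[[0,0,0],[0,0,0],0],[[0,0,0],[0,0,0],0]])

```text
clock: 3.15
ee_pos: [0.6265, 0.0022, 0.033]
eef_rot: [[-0.998, 0.064, 0.01], [0.064, 0.998, -0.001], [-0.01, 0.0, -1.0]]
ft_force: [0.4, -0.8, 1.0]
grip_width: 0.0852
finger_force: 0.0
```

Run:
```python
from h import *
go([.622,.0025,.027],tool(-3.7))
```

```text
t 3.15 pos [0.6265 0.0022 0.033 ] shift(tool) [0.0045 0.0001 0.006 ] rot(tool) [0.     0.0099 0.0007] F [ 0.4 -0.8  1. ] w 0.0852
```

>>> step_arm(targets=[[[0,0,0],[0,0,0],0],[[0,0,0],[0,0,0],0]])

```text
clock: 3.35
ee_pos: [0.6273, 0.002, 0.0342]
eef_rot: [[-0.998, 0.064, 0.012], [0.064, 0.998, -0.001], [-0.012, -0.0, -1.0]]
ft_force: [-0.0, -0.1, -0.5]
grip_width: 0.0857
finger_force: 0.0
```

Run:
```python
from h import *
go([.622,.0025,.027],tool(-3.7)); print(st()[2]["qvel"])
```

```text
t 3.35 pos [0.6273 0.002  0.0342] shift(tool) [0.0054 0.0001 0.0072] rot(tool) [-0.0001  0.012   0.0008] F [-0.  -0.1 -0.5] w 0.0857
[ 0.00205743 -0.00108953  0.00245335 -0.00021958 -0.000208   -0.00039897]
```

>>> step_arm(targets=[[[0.0054,0,0.007],[0,0.012,0],0],[[0,0,0],[0,0,0],0],[[0,0,0],[0,0,0],0],[[0,0,0],[0,0,0],0.5],[[0,0,0],[0,0,0],0.75],[[0,0,0],[0,0,0],1],[[0,0,0],[0,0,0],1],[[0,0,0],[0,0,0],1]], grip_force=100)

```text
clock: 4.15
ee_pos: [0.6217, 0.0024, 0.0268]
eef_rot: [[-0.998, 0.063, -0.001], [0.063, 0.998, -0.0], [0.001, -0.0, -1.0]]
ft_force: [-0.6, -1.3, -0.3]
grip_width: 0.0162
finger_force: 97.5
```

>>> step_arm(targets=[[[0,0,0],[0,0,0],1],[[0,0,0],[0,0,0],1],[[0,0,0],[0,0,0],1],[[0,0,0],[0,0,0],1]])

```text
clock: 4.55
ee_pos: [0.6217, 0.0024, 0.0266]
eef_rot: [[-0.998, 0.064, -0.001], [0.064, 0.998, -0.0], [0.001, -0.0, -1.0]]
ft_force: [-0.5, -0.1, 2.1]
grip_width: 0.0167
finger_force: 98.1
```

Run:
```python
from h import *
go([.622,.0025,.027],tool(-3.7)); print(st()[2]["finger_force"])
```

```text
t 4.55 pos [0.6217 0.0024 0.0266] shift(tool) [-0.0003  0.0001 -0.0004] rot(tool) [-0.0001 -0.0008  0.0008] F [-0.5 -0.1  2.1] w 0.0167
98.07466864585876
```

>>> step_arm(targets=[[[0,0,-0.01],[0,0,0],1],[[0,0,-0.02],[0,0,0],1],[[0,0,-0.03],[0,0,0],1],[[0,0,-0.03],[0,0,0],1],[[0,0,-0.03],[0,0,0],1],[[0,0,0],[0,0,0],1],[[0,0,0],[0,0,0],1],[[0,0,0],[0,0,0],1]])

```text
clock: 5.35
ee_pos: [0.62, 0.0026, 0.144]
eef_rot: [[-0.998, 0.064, -0.005], [0.064, 0.998, 0.001], [0.005, 0.0, -1.0]]
ft_force: [-0.6, -0.5, -1.6]
grip_width: 0.0166
finger_force: 97.7
```

Run:
```python
from h import *
p,R,q=st(); print(p,R.round(4).tolist(),q["ft_force"])
s=manip.snapshot("top"); t=manip.snapshot("scene")
P=p+R@np.array([-.125,0,.0236]); a=proj(s,[P])[0]; b=proj(t,[P])[0]; print(P,a,b)
u,v=a.astype(int); A=cv2.resize(s["pixels"][v-35:v+65,u-50:u+50,::-1],(400,400),interpolation=2)
u,v=b.astype(int); B=cv2.resize(t["pixels"][v-70:v+30,u-50:u+50,::-1],(400,400),interpolation=2)
cv2.imwrite("pics/t2.png",np.hstack([A,B]))
```

```text
[0.62004384 0.00259699 0.14396035] [[-0.998, 0.0637, -0.0053], [0.0637, 0.998, 0.0005], [0.0054, 0.0002, -1.0]] [-0.57068429 -0.51025781 -1.63044913]
[ 0.74466177 -0.00535619  0.11968939] [315.33580076 108.90928836] [300.192361   249.52130436]
```

View pics/t2.png

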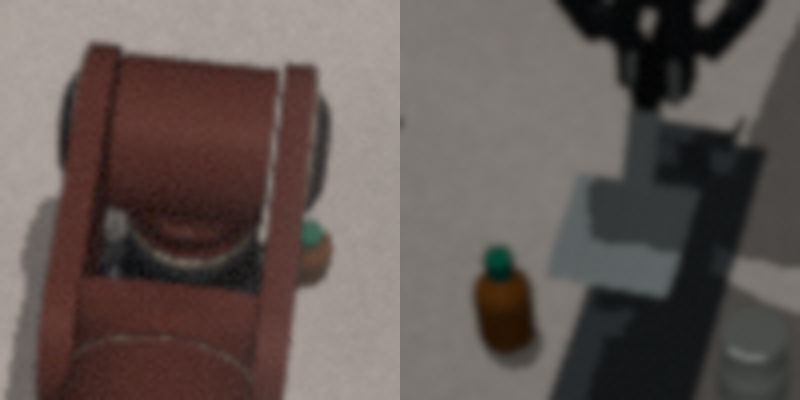

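The top view is blocked by the arm. In the scene tile the blade's front edge runs from (550,275) to (670,298), middle (610,286), against the predicted (601,282).

Run:
```python
from h import *
t=manip.snapshot("scene"); w=pt(t,[[287.5,247.75],[317.5,253.5]],.12); print(w,w.mean(0),np.degrees(np.arctan2(w[1,1]-w[0,1],w[1,0]-w[0,0]))-90)
p,R,q=st()
a,y=None,np.radians(10.7); T=np.array([[np.cos(y),-np.sin(y)],[np.sin(y),np.cos(y)]])
# disc and tray in the scene view as 2nd measurement
pts=np.array([[387,170],[692,168],[740,350],[410,362]])/3.6+[270,190]
print("tray corners",pt(t,pts,.012))
px=t["pixels"].astype(int); m=((px[...,0]-px[...,2]>9)&(px[...,0]>110)).astype(np.uint8)
o=np.zeros_like(m);o[253:282,432:466]=m[253:282,432:466]
c=max(cv2.findContours(o,0,1)[0],key=cv2.contourArea);M=cv2.moments(c);print("disc",cv2.contourArea(c),pt(t,[[M['m10']/M['m00'],M['m01']/M['m00']]],.008))
```

```text
[[ 0.74456437 -0.03352114]
 [ 0.74958412  0.03359634]] [7.47074242e-01 3.75986120e-05] -4.27721726052674
tray corners [[0.59296266 0.15588382]
 [0.55818863 0.36727153]
 [0.70795575 0.39492697]
 [0.74859414 0.18516707]]
disc 312.5 [[0.65583187 0.3313741 ]]
```

Run:
```python
from h import *
go([.482,.2983,.1],tool(10.5,-1.5))
```

```text
t 5.5 pos [0.6203 0.0026 0.144 ] shift(tool) [0.1566 0.2863 0.0449] rot(tool) [ 0.0041  0.0209 -0.2471] F [ 0.  -0.7 -1. ] w 0.0168
```

>>> step_arm(targets=[[[0.01,0.02,0],[0,0,0],1],[[0.0209,0.038,0],[0,0,0],1],[[0.0209,0.038,0],[0,0,0],1],[[0.0209,0.038,0],[0,0,0],1],[[0.0209,0.038,0],[0,0,0],1],[[0.0209,0.038,0],[0,0,0],1],[[0.0209,0.038,0],[0,0,0],1],[[0.0209,0.038,0.005],[0,0,0],1]])

```text
clock: 6.3
ee_pos: [0.4828, 0.2993, 0.1413]
eef_rot: [[-0.998, 0.064, -0.001], [0.064, 0.998, 0.0], [0.001, 0.0, -1.0]]
ft_force: [0.7, 0.9, -2.0]
grip_width: 0.0165
finger_force: 97.7
```

>>> step_arm(targets=[[[0,0,0.01],[0,0,-0.08],1],[[0,0,0.01],[0,0,-0.08],1],[[0,0,0.01],[0,0,-0.087],1],[[0,0,0.01],[0,0.021,0],1],[[0,0,0],[0,0,0],1],[[0,0,0],[0,0,0],1],[[0,0,0],[0,0,0],1]])

```text
clock: 7.0
ee_pos: [0.4842, 0.2979, 0.1019]
eef_rot: [[-0.983, -0.181, -0.021], [-0.181, 0.983, -0.003], [0.022, 0.001, -1.0]]
ft_force: [-0.1, 0.3, -1.7]
grip_width: 0.0166
finger_force: 97.9
```

Run:
```python
from h import *
go([.482,.2983,.05],tool(10.5,-1.5))
```

```text
t 7.0 pos [0.4842 0.2979 0.1019] shift(tool) [0.0009 0.0008 0.052 ] rot(tool) [ 0.0006  0.0044 -0.0011] F [-0.1  0.3 -1.7] w 0.0166
```

>>> step_arm(targets=[[[0.001,0.001,0.02],[0,0.004,0],1],[[0,0,0.025],[0,0,0],1],[[0,0,0.015],[0,0,0],1],[[0,0,0],[0,0,0],1],[[0,0,0],[0,0,0],1],[[0,0,0],[0,0,0],1]])

```text
clock: 7.6
ee_pos: [0.4822, 0.2988, 0.0431]
eef_rot: [[-0.983, -0.182, -0.024], [-0.182, 0.983, -0.003], [0.024, 0.001, -1.0]]
ft_force: [0.3, 0.4, -1.0]
grip_width: 0.0166
finger_force: 97.9
```

Run:
```python
from h import *
go([.482,.2983,.031],tool(10.5,-1.5))
s=manip.snapshot("top"); t=manip.snapshot("scene")
A=cv2.resize(s["pixels"][115:205,165:265,::-1],(400,360),interpolation=2)
B=cv2.resize(t["pixels"][205:295,375:475,::-1],(400,360),interpolation=2)
cv2.imwrite("pics/t3.png",np.hstack([A,B]))
```

```text
t 7.6 pos [0.4822 0.2988 0.0431] shift(tool) [-0.     -0.0005  0.0121] rot(tool) [ 0.001   0.0023 -0.0002] F [ 0.3  0.4 -1. ] w 0.0166
```

View pics/t3.png

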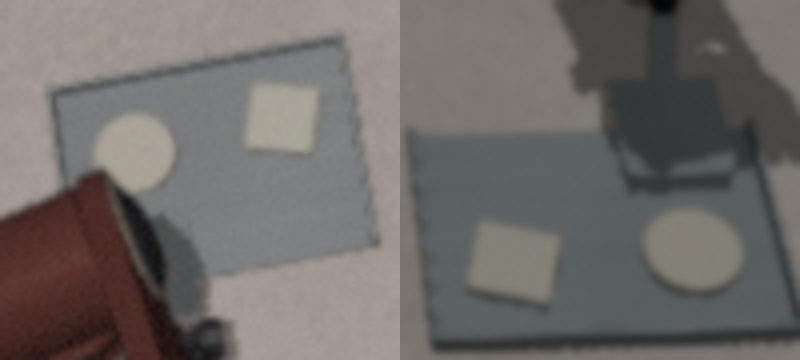

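The scene tile shows the blade's front edge from (625,178) to (732,175), lined up with the disc at (692,250) along the tray; the tile at (513,262) is well clear.

>>> step_arm(targets=[[[0,0,0.006],[0,0.002,0],1],[[0,0,0.003],[0,0,0],1],[[0,0,0.001],[0,0,0],1],[[0,0,0],[0,0,0],1],[[0,0,0],[0,0,0],1]])

```text
clock: 8.2
ee_pos: [0.4808, 0.2983, 0.0315]
eef_rot: [[-0.983, -0.182, -0.028], [-0.182, 0.983, -0.005], [0.029, 0.0, -1.0]]
ft_force: [0.2, 0.4, -1.7]
grip_width: 0.0167
finger_force: 97.9
```

>>> step_arm(targets=[[[0,0,0.001],[0,0,0],1],[[0,0,0],[0,0,0],1],[[0,0,0],[0,0,0],1]])

```text
clock: 8.5
ee_pos: [0.4808, 0.2983, 0.0305]
eef_rot: [[-0.983, -0.182, -0.028], [-0.182, 0.983, -0.005], [0.028, 0.0, -1.0]]
ft_force: [-0.3, 0.1, -1.3]
grip_width: 0.0165
finger_force: 97.9
```

>>> step_arm(targets=[[[0,0,0.001],[0,0,0],1],[[0,0,0],[0,0,0],1],[[0,0,0],[0,0,0],1]])

```text
clock: 8.8
ee_pos: [0.481, 0.2984, 0.0297]
eef_rot: [[-0.983, -0.182, -0.027], [-0.182, 0.983, -0.005], [0.028, 0.0, -1.0]]
ft_force: [-0.0, -0.2, -0.0]
grip_width: 0.0167
finger_force: 98.0
```

>>> step_arm(targets=[[[0,0,0.001],[0,0,0],1],[[0,0,0],[0,0,0],1],[[0,0,0],[0,0,0],1]])

```text
clock: 9.1
ee_pos: [0.4812, 0.2985, 0.029]
eef_rot: [[-0.983, -0.182, -0.027], [-0.182, 0.983, -0.004], [0.027, 0.001, -1.0]]
ft_force: [0.2, 0.3, 1.8]
grip_width: 0.0168
finger_force: 98.3
```

>>> step_arm(targets=[[[-0.005,0,-0.00013],[0,0,0],1],[[-0.007,0,-0.0002],[0,0,0],1],[[-0.006,0,-0.00016],[0,0,0],1],[[-0.005,0,-0.00013],[0,0,0],1],[[-0.005,0,-0.00013],[0,0,0],1],[[-0.005,0,-0.00013],[0,0,0],1],[[-0.005,0,-0.00013],[0,0,0],1],[[-0.005,0,-0.00013],[0,0,0],1]])

```text
clock: 9.9
ee_pos: [0.5235, 0.3063, 0.0286]
eef_rot: [[-0.983, -0.182, -0.028], [-0.182, 0.983, -0.005], [0.028, 0.0, -1.0]]
ft_force: [-1.4, -0.2, 3.6]
grip_width: 0.0166
finger_force: 98.7
```

>>> step_arm(targets=[[[-0.004,0,-0.0001],[0,0,0],1],[[-0.004,0,-0.0001],[0,0,0],1],[[-0.004,0,-0.0001],[0,0,0],1],[[-0.004,0,-0.0001],[0,0,0],1],[[-0.004,0,-0.0001],[0,0,0],1]])

```text
clock: 10.4
ee_pos: [0.543, 0.3099, 0.0285]
eef_rot: [[-0.983, -0.182, -0.028], [-0.182, 0.983, -0.005], [0.028, 0.0, -1.0]]
ft_force: [-2.2, -0.6, 4.1]
grip_width: 0.0164
finger_force: 98.6
```

Run:
```python
from h import *
go([.5868,.3177,.029],tool(10.5,-1.5))
```

```text
t 10.4 pos [0.543  0.3099 0.0285] shift(tool) [-0.0444 -0.0003 -0.0018] rot(tool) [ 0.0005 -0.0021 -0.    ] F [-2.2 -0.6  4.1] w 0.0164
```

>>> step_arm(targets=[[[-0.003,0,-0.0001],[0,0,0],1],[[-0.004,0,-0.0001],[0,0,0],1],[[-0.004,0,-0.0002],[0,0,0],1],[[-0.004,0,-0.0001],[0,0,0],1],[[-0.004,0,-0.0001],[0,0,0],1],[[-0.004,0,-0.0002],[0,0,0],1],[[-0.004,0,-0.0001],[0,0,0],1]])

```text
clock: 11.1
ee_pos: [0.5695, 0.3148, 0.0285]
eef_rot: [[-0.983, -0.182, -0.028], [-0.182, 0.983, -0.005], [0.029, 0.0, -1.0]]
ft_force: [-2.5, 0.1, 4.7]
grip_width: 0.0164
finger_force: 98.6
```

Run:
```python
from h import *
go([.5868,.3177,.029],tool(10.5,-1.5))
s=manip.snapshot("top"); t=manip.snapshot("scene")
A=cv2.resize(s["pixels"][115:205,165:265,::-1],(400,360),interpolation=2)
B=cv2.resize(t["pixels"][205:295,395:495,::-1],(400,360),interpolation=2)
cv2.imwrite("pics/t4.png",np.hstack([A,B]))
```

```text
t 11.1 pos [0.5695 0.3148 0.0285] shift(tool) [-0.0175 -0.0003 -0.001 ] rot(tool) [ 0.0003 -0.0024 -0.    ] F [-2.5  0.1  4.7] w 0.0164
```

View pics/t4.png

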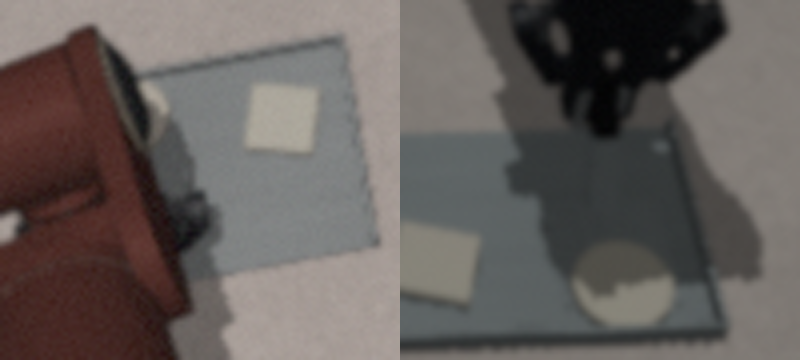

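The disc at (624,283) in the scene tile now rests against the far lip with the blade part-way under; the tile is untouched.

>>> step_arm(targets=[[[-0.003,0,-0.0001],[0,0,0],1],[[-0.003,0,-0.0001],[0,0,0],1],[[-0.003,0,-0.0001],[0,0,0],1],[[-0.002,0,0],[0,0,0],1],[[0,0,0],[0,0,0],1]])

```text
clock: 11.7
ee_pos: [0.5805, 0.3168, 0.0286]
eef_rot: [[-0.983, -0.182, -0.027], [-0.182, 0.983, -0.005], [0.028, 0.0, -1.0]]
ft_force: [1.1, -0.7, 3.7]
grip_width: 0.0171
finger_force: 98.6
```

>>> step_arm(targets=[[[-0.002,0,0],[0,0,0],1],[[0,0,0],[0,0,0],1]])

```text
clock: 11.9
ee_pos: [0.5823, 0.3171, 0.0285]
eef_rot: [[-0.983, -0.182, -0.028], [-0.182, 0.983, -0.005], [0.028, 0.0, -1.0]]
ft_force: [0.1, -0.3, 3.3]
grip_width: 0.0166
finger_force: 98.6
```

>>> step_arm(targets=[[[-0.002,0,0],[0,0,0],1],[[0,0,0],[0,0,0],1]])

```text
clock: 12.1
ee_pos: [0.5842, 0.3175, 0.0285]
eef_rot: [[-0.983, -0.182, -0.028], [-0.182, 0.983, -0.005], [0.028, 0.0, -1.0]]
ft_force: [-1.2, -0.3, 3.5]
grip_width: 0.0167
finger_force: 98.6
```

>>> step_arm(targets=[[[0.0005,0,-0.001],[0,-0.005,0],1],[[0,0,-0.001],[0,-0.01,0],1],[[0,0,-0.002],[0,-0.015,0],1],[[0,0,-0.003],[0,-0.015,0],1],[[0,0,-0.005],[0,-0.015,0],1],[[0,0,-0.007],[0,-0.015,0],1],[[0,0,-0.009],[0,-0.015,0],1],[[0,0,-0.01],[0,-0.008,0],1]])

```text
clock: 12.9
ee_pos: [0.582, 0.3171, 0.0673]
eef_rot: [[-0.981, -0.182, 0.069], [-0.182, 0.983, 0.013], [-0.07, 0.0, -0.998]]
ft_force: [-0.6, 0.2, -2.1]
grip_width: 0.0167
finger_force: 97.7
```

>>> step_arm(targets=[[[0,0,-0.012],[0,0,0],1],[[0,0,-0.014],[0,0,0],1],[[0,0,-0.014],[0,0,0],1],[[0,0,-0.012],[0,0,0],1],[[0,0,-0.009],[0,0,0],1],[[0,0,-0.005],[0,0,0],1],[[0,0,0],[0,0,0],1],[[0,0,0],[0,0,0],1]])

```text
clock: 13.7
ee_pos: [0.5774, 0.3161, 0.1316]
eef_rot: [[-0.981, -0.182, 0.067], [-0.182, 0.983, 0.013], [-0.069, 0.0, -0.998]]
ft_force: [0.5, -0.1, -2.6]
grip_width: 0.0167
finger_force: 97.7
```

Run:
```python
from h import *
go([.5868,.3177,.15],tool(10.5,4))
p,R,q=st()
t=manip.snapshot("scene"); P=p+R@np.array([-.125,0,.0236]); u,v=proj(t,[P])[0]; print(P,u,v); u,v=int(u),int(v)
B=cv2.resize(t["pixels"][v-60:v+40,u-50:u+50,::-1],(480,480),interpolation=2)
cv2.imwrite("pics/t5.png",B)
```

```text
t 13.7 pos [0.5774 0.3161 0.1316] shift(tool) [-0.0107 -0.0001 -0.0177] rot(tool) [ 0.0002 -0.0012 -0.0001] F [ 0.5 -0.1 -2.6] w 0.0167
[0.70163363 0.33912103 0.11665441] 460.37512875613055 254.42067227000985
```

View pics/t5.png

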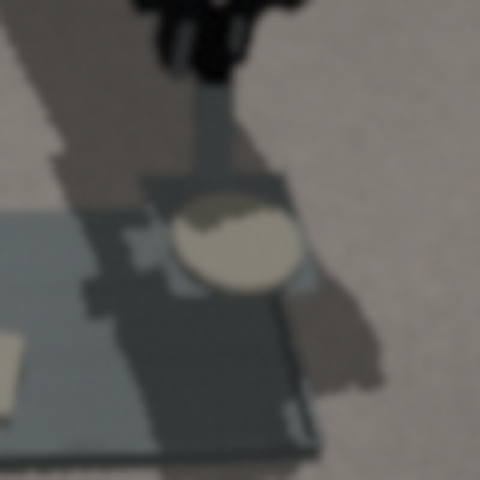

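The crop shows the disc at (238,242) well seated on the blade, flush with its front edge; now find the drawer in the scene view and go.

Run:
```python
from h import *
t=manip.snapshot("scene")
print("cab front top",pt(t,[[165,207],[233,214]],.106)); print("drawer front top",pt(t,[[178,177],[243,183]],.096)); print("bar",pt(t,[[203,172],[229,174]],.088))
print("bottle", pt(t,[[184,231]],.106))
go([.46,-.287,.19],tool(1,4))
```

```text
cab front top [[ 0.66021423 -0.35864921]
 [ 0.65550525 -0.18646294]]
drawer front top [[ 0.54411158 -0.37280328]
 [ 0.53958188 -0.19681331]]
bar [[ 0.50753941 -0.31787697]
 [ 0.50445441 -0.24647515]]
bottle [[ 0.72530341 -0.28405969]]
t 13.8 pos [0.5772 0.316  0.1311] shift(tool) [ 0.2205 -0.5716 -0.074 ] rot(tool) [ 0.0114 -0.002   0.1653] F [ 0.2 -0.1 -1.3] w 0.0166
```

>>> step_arm(targets=[[[0.0022,-0.0056,-0.0007],[0,0,0],1],[[0.0043,-0.0112,-0.0014],[0,0,0],1],[[0.0065,-0.0168,-0.0022],[0,0,0],1],[[0.0086,-0.0224,-0.0029],[0,0,0],1],[[0.0108,-0.028,-0.0036],[0,0,0],1],[[0.013,-0.0336,-0.0043],[0,0,0],1],[[0.013,-0.0336,-0.0043],[0,0,0],1],[[0.013,-0.0336,-0.0043],[0,0,0],1]])

```text
clock: 14.6
ee_pos: [0.5388, 0.1187, 0.151]
eef_rot: [[-0.981, -0.182, 0.069], [-0.181, 0.983, 0.012], [-0.07, -0.0, -0.998]]
ft_force: [1.2, -0.2, -2.4]
grip_width: 0.0165
finger_force: 97.6
```

>>> step_arm(targets=[[[0.013,-0.0336,-0.0043],[0,0,0],1],[[0.013,-0.0336,-0.0043],[0,0,0],1],[[0.013,-0.0336,-0.0043],[0,0,0],1],[[0.013,-0.0336,-0.0043],[0,0,0],1],[[0.013,-0.0336,-0.0043],[0,0,0],1],[[0.013,-0.0336,-0.0043],[0,0,0],1],[[0.013,-0.0336,-0.0043],[0,0,0],1],[[0.013,-0.0336,-0.0043],[0,0,0],1]])

```text
clock: 15.4
ee_pos: [0.4828, -0.1646, 0.1781]
eef_rot: [[-0.981, -0.181, 0.069], [-0.181, 0.983, 0.012], [-0.07, -0.001, -0.998]]
ft_force: [1.4, -0.1, -2.0]
grip_width: 0.0165
finger_force: 97.6
```

>>> step_arm(targets=[[[0.0108,-0.028,-0.0036],[0,0,0],1],[[0.0086,-0.0224,-0.0029],[0,0,0],1],[[0.0065,-0.0168,-0.0022],[0,0,0],1],[[0.0043,-0.0112,-0.0014],[0,0,0.02],1],[[0.0022,-0.0056,-0.0007],[0,0,0.035],1],[[0,0,0],[0,0,0.05],1],[[0,0,0],[0,0,0.04],1],[[0,0,0],[0,0,0.02],1]])

```text
clock: 16.2
ee_pos: [0.4668, -0.2506, 0.1861]
eef_rot: [[-0.998, -0.017, 0.068], [-0.016, 1.0, 0.013], [-0.068, 0.012, -0.998]]
ft_force: [0.5, 0.4, -2.6]
grip_width: 0.0166
finger_force: 97.9
```

>>> step_arm(targets=[[[0,0,0],[0,0,0],1],[[0,0,0],[0,0,0],1]])

```text
clock: 16.4
ee_pos: [0.467, -0.2507, 0.1862]
eef_rot: [[-0.997, -0.019, 0.068], [-0.018, 1.0, 0.013], [-0.068, 0.012, -0.998]]
ft_force: [-0.1, 0.7, -2.4]
grip_width: 0.0165
finger_force: 97.9
```

Run:
```python
from h import *
go([.505,-.287,.165],tool(1.2,-6))
p,R,q=st()
t=manip.snapshot("scene"); P=p+R@np.array([-.125,0,.0236]); u,v=proj(t,[P])[0]; print(P,u,v)
B=cv2.resize(t["pixels"][140:280,120:300,::-1],(720,560),interpolation=2)
cv2.imwrite("pics/t6.png",B)
```

```text
t 16.4 pos [ 0.467  -0.2507  0.1862] shift(tool) [-0.0358 -0.0373  0.0233] rot(tool) [ 0.0119  0.1732 -0.0016] F [-0.1  0.7 -2.4] w 0.0165
[ 0.59327997 -0.24808453  0.17122946] 212.07267896718997 173.34966017077278
```

View pics/t6.png

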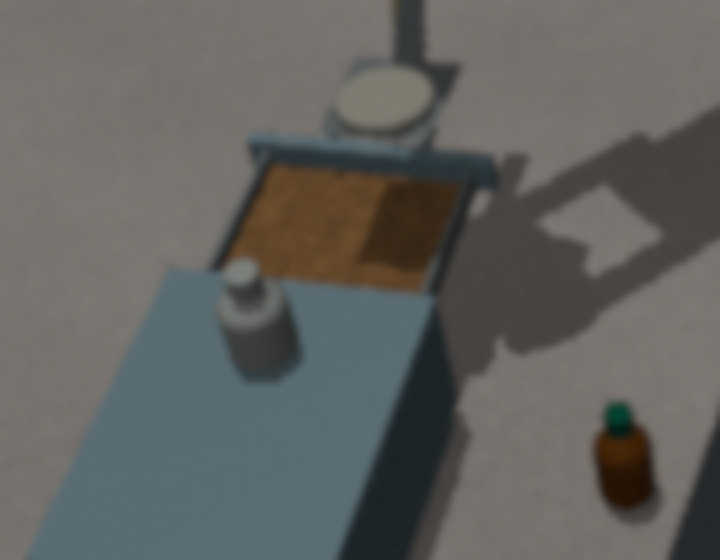

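The disc is still centred on the blade at (385,100), before the drawer front; cork floor and drawer centre line are clear, bottle standing at (258,320).

>>> step_arm(targets=[[[-0.003,-0.003,0.002],[0,0,0],1],[[-0.006,-0.0065,0.004],[0,0,0],1],[[-0.009,-0.009,0.006],[0,0,0],1],[[-0.009,-0.009,0.006],[0,0,0],1],[[-0.006,-0.0065,0.004],[0,0,0],1],[[-0.003,-0.0033,0.001],[0,0,0],1],[[0,0,0],[0.006,0.012,0],1],[[0,0,0],[0.006,0.02,0],1]])

```text
clock: 17.25
ee_pos: [0.505, -0.2874, 0.1655]
eef_rot: [[-0.999, -0.018, 0.035], [-0.018, 1.0, 0.0], [-0.035, -0.001, -0.999]]
ft_force: [-0.2, -0.9, -2.7]
grip_width: 0.0167
finger_force: 97.7
```

>>> step_arm(targets=[[[0,0,0],[0,0.025,0],1],[[0,0,0],[0,0.03,0],1],[[0,0,0],[0,0.03,0],1],[[0,0,0],[0,0.025,0],1],[[0,0,0],[0,0.02,0],1],[[0,0,0],[0,0.011,0],1],[[0,0,0],[0,0,0],1],[[0,0,0],[0,0,0],1]])

```text
clock: 18.05
ee_pos: [0.5052, -0.2873, 0.1653]
eef_rot: [[-0.994, -0.018, -0.104], [-0.018, 1.0, -0.002], [0.104, -0.0, -0.995]]
ft_force: [-0.6, 0.2, -2.6]
grip_width: 0.0167
finger_force: 97.7
```

Run:
```python
from h import *
R=tool(1.2,-7); T=np.array([.634,-.284,.080]); go(T-R@np.array([-.126,0,.0236]),R)
p,R,q=st(); print("tip",p+R@np.array([-.126,0,.0236]),R.round(3).tolist())
```

```text
t 18.05 pos [ 0.5052 -0.2873  0.1653] shift(tool) [-0.0115  0.0007  0.0456] rot(tool) [ 0.0002  0.0176 -0.0031] F [-0.6  0.2 -2.6] w 0.0167
tip [ 0.62799303 -0.28515497  0.12866735] [[-0.994, -0.018, -0.104], [-0.018, 1.0, -0.002], [0.104, -0.0, -0.995]]
```

>>> step_arm(targets=[[[-0.001,0,0.004],[0,0,0],1],[[-0.002,0,0.008],[0,0,0],1],[[-0.002,0,0.01],[0,0,0],1],[[-0.002,0,0.01],[0,0.005,0],1],[[-0.002,0,0.007],[0,0.007,0],1],[[-0.0015,0,0.004],[0,0.005,0],1],[[-0.001,0,0.002],[0,0,0],1],[[0,0,0],[0,0,0],1]])

```text
clock: 18.85
ee_pos: [0.5119, -0.2872, 0.1191]
eef_rot: [[-0.992, -0.018, -0.121], [-0.018, 1.0, -0.002], [0.121, 0.0, -0.993]]
ft_force: [-0.3, 0.3, -2.7]
grip_width: 0.0166
finger_force: 97.7
```

>>> step_arm(targets=[[[0,0,0],[0,0,0],1],[[0,0,0.0005],[0,0,0],1],[[0,0,0],[0,0,0],1]])

```text
clock: 19.15
ee_pos: [0.5119, -0.2874, 0.1193]
eef_rot: [[-0.993, -0.018, -0.121], [-0.018, 1.0, -0.003], [0.121, -0.001, -0.993]]
ft_force: [0.3, 0.1, -2.2]
grip_width: 0.0166
finger_force: 97.7
```

Run:
```python
from h import *
p,R,q=st(); print("tip",p+R@np.array([-.126,0,.0236]),q["ft_force"])
s=manip.snapshot("top");t=manip.snapshot("scene")
A=cv2.resize(s["pixels"][110:210,370:460,::-1],(360,400),interpolation=2)
B=cv2.resize(t["pixels"][150:250,150:260,::-1],(440,400),interpolation=2)
cv2.imwrite("pics/t7.png",np.hstack([A,B]))
```

```text
tip [ 0.63408949 -0.28518964  0.08064697] [ 0.33624918  0.10570389 -2.24529713]
```

View pics/t7.png

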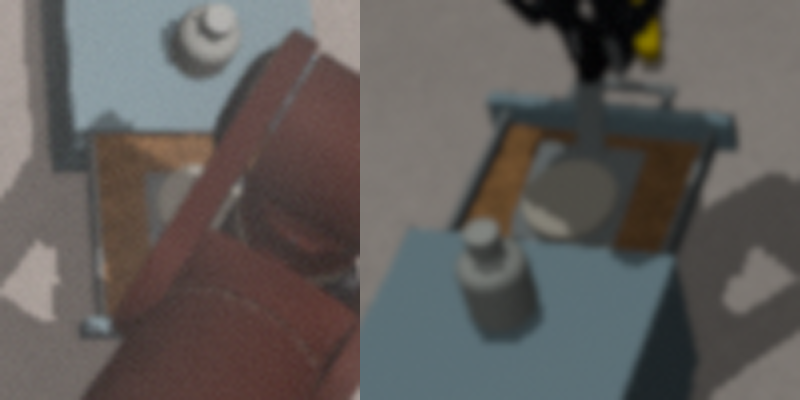

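Both tiles show the blade and disc (scene (570,200)) inside the drawer, clear of its walls, front and cabinet edge. Lowering to touch.

>>> step_arm(targets=[[[0,0,0.001],[0,0,0],1],[[0,0,0.0008],[0,0,0],1],[[0,0,0],[0,0,0],1],[[0,0,0],[0,0,0],1]])

```text
clock: 19.65
ee_pos: [0.5115, -0.2872, 0.117]
eef_rot: [[-0.992, -0.018, -0.121], [-0.018, 1.0, -0.002], [0.121, -0.0, -0.993]]
ft_force: [0.2, -0.3, -2.4]
grip_width: 0.0164
finger_force: 97.7
```

>>> step_arm(targets=[[[0,0,0.0007],[0,0,0],1],[[0,0,0],[0,0,0],1],[[0,0,0],[0,0,0],1]])

```text
clock: 19.95
ee_pos: [0.5116, -0.2873, 0.1166]
eef_rot: [[-0.993, -0.018, -0.121], [-0.018, 1.0, -0.003], [0.121, -0.0, -0.993]]
ft_force: [-0.1, -0.1, -2.2]
grip_width: 0.0162
finger_force: 97.8
```

>>> step_arm(targets=[[[0,0,0.0007],[0,0,0],1],[[0,0,0],[0,0,0],1],[[0,0,0],[0,0,0],1]])

```text
clock: 20.25
ee_pos: [0.5116, -0.2873, 0.1161]
eef_rot: [[-0.993, -0.018, -0.121], [-0.018, 1.0, -0.003], [0.121, -0.001, -0.993]]
ft_force: [-0.2, 0.4, -0.3]
grip_width: 0.0165
finger_force: 97.9
```

>>> step_arm(targets=[[[-0.0007,0,-0.0036],[0,0.0285,0],1],[[-0.0007,0,-0.0036],[0,0.0285,0],1],[[-0.0007,0,-0.0036],[0,0.0285,0],1],[[-0.0007,0,-0.0036],[0,0.0285,0],1],[[-0.0007,0,-0.0036],[0,0.0285,0],1],[[-0.0007,0,-0.0036],[0,0.0285,0],1],[[0,0,0],[0,0,0],1],[[0,0,0],[0,0,0],1]])

```text
clock: 21.05
ee_pos: [0.52, -0.2872, 0.136]
eef_rot: [[-0.958, -0.018, -0.287], [-0.017, 1.0, -0.006], [0.287, -0.001, -0.958]]
ft_force: [0.1, 0.4, -0.6]
grip_width: 0.0165
finger_force: 98.0
```

Run:
```python
from h import *
p,R,q=st(); print("tip",p+R@np.array([-.126,0,.0236]),p,q["ft_force"],np.degrees(np.arcsin(R[2,0])))
```

```text
tip [ 0.63393255 -0.28512468  0.077283  ] [ 0.52002358 -0.28716216  0.13604996] [ 0.06123412  0.41662674 -0.58764073] 16.677329765222932
```

>>> step_arm(targets=[[[-0.0005,0,-0.0024],[0,0.02,0],1],[[-0.0005,0,-0.0024],[0,0.02,0],1],[[0,0,0],[0,0,0],1],[[0.0019,0,0.0007],[0,0,0],1],[[0.0038,0,0.0013],[0,0,0],1],[[0.0038,0,0.0013],[0,0,0],1],[[0,0,0],[0,0,0],1],[[0,0,0],[0,0,0],1]])

```text
clock: 21.85
ee_pos: [0.5115, -0.2872, 0.1406]
eef_rot: [[-0.945, -0.018, -0.327], [-0.017, 1.0, -0.006], [0.327, -0.0, -0.945]]
ft_force: [-1.6, -0.4, 1.8]
grip_width: 0.0169
finger_force: 98.2
```

Run:
```python
from h import *
p,R,q=st(); print("tip",p+R@np.array([-.126,0,.0236]),p,q["ft_force"],np.degrees(np.arcsin(R[2,0])))
t=manip.snapshot("scene")
cv2.imwrite("pics/t8.png",cv2.resize(t["pixels"][150:250,150:260,::-1],(660,600),interpolation=2))
```

```text
tip [ 0.62288672 -0.28529587  0.07707593] [ 0.51153445 -0.28724938  0.14055675] [-1.5532823  -0.39057367  1.76508315] 19.07456857527718
```

View pics/t8.png

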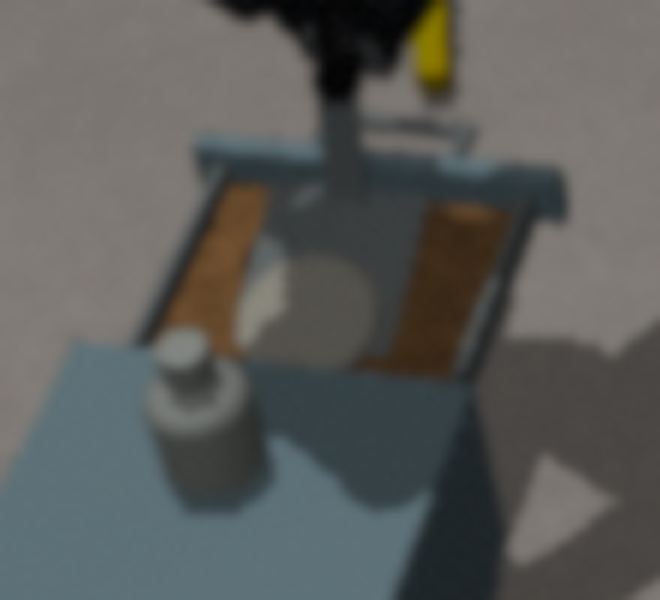

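The picture shows the disc at (310,315), its front now at the cabinet edge, off-centre to the left of the blade, the blade clear of the drawer front. That was my last picture view; I go on by numbers.

Run:
```python
from h import *
t=manip.snapshot("scene")
print("rear",pt(t,[[203.3,192.5]],.105),"sides",pt(t,[[189.5,203.3],[212.8,200]],.097),"cab edge",pt(t,[[203,211]],.106))
print("front top rear edge / near edge", pt(t,[[150+380/6,150+140/6],[150+380/6,150+165/6]],.096))
p=t["pixels"]; print([tuple(p[v,205]) for v in (188,192,196,200,204,208,212)])
```

```text
rear [[ 0.59676488 -0.28201634]] sides [[ 0.63072866 -0.30774763]
 [ 0.61067139 -0.25376078]] cab edge [[ 0.65777266 -0.26104203]]
front top rear edge / near edge [[ 0.51643842 -0.28444979]
 [ 0.53168542 -0.27927203]]
[(np.uint8(58), np.uint8(61), np.uint8(62)), (np.uint8(66), np.uint8(68), np.uint8(66)), (np.uint8(83), np.uint8(81), np.uint8(75)), (np.uint8(83), np.uint8(81), np.uint8(74)), (np.uint8(83), np.uint8(80), np.uint8(74)), (np.uint8(83), np.uint8(81), np.uint8(75)), (np.uint8(58), np.uint8(67), np.uint8(69))]
```

>>> step_arm(targets=[[[0.0028,0,0.0005],[0,0,0],1],[[0.0047,0,0.0016],[0,0,0],1],[[0.0047,0,0.0016],[0,0,0],1],[[0.0047,0,0.0016],[0,0,0],1],[[0.0028,0,0.001],[0,0,0],1],[[-0.0007,0,-0.0038],[0,0.03,0],1],[[-0.0007,0,-0.0038],[0,0.03,0],1],[[-0.0007,0,-0.0038],[0,0.03,0],1]])

```text
clock: 22.75
ee_pos: [0.4966, -0.2874, 0.1509]
eef_rot: [[-0.911, -0.018, -0.412], [-0.016, 1.0, -0.007], [0.412, 0.0, -0.911]]
ft_force: [-0.6, -0.7, -0.4]
grip_width: 0.0168
finger_force: 98.0
```

Run:
```python
from h import *
p,R,q=st(); print("tip",p+R@np.array([-.126,0,.0236]),p,q["ft_force"],np.degrees(np.arcsin(R[2,0])))
```

```text
tip [ 0.60170469 -0.28559197  0.07746691] [ 0.49664772 -0.28743472  0.15090121] [-0.62053071 -0.66968191 -0.42321953] 24.340545467310882
```

Withdraw another 20 mm to about x = 0.582.

>>> step_arm(targets=[[[0.0027,0,0.0012],[0,0,0],1],[[0.0037,0,0.0016],[0,0,0],1],[[0.0037,0,0.0016],[0,0,0],1],[[0.0037,0,0.0016],[0,0,0],1],[[0.0037,0,0.0016],[0,0,0],1],[[0.0014,0,0.0006],[0,0,0],1],[[0,0,0],[0,0,0],1],[[0,0,0],[0,0,0],1]])

```text
clock: 23.55
ee_pos: [0.4766, -0.2878, 0.1509]
eef_rot: [[-0.912, -0.018, -0.41], [-0.016, 1.0, -0.007], [0.41, -0.0, -0.912]]
ft_force: [-0.3, 0.5, -1.3]
grip_width: 0.0167
finger_force: 98.0
```

Run:
```python
from h import *
p,R,q=st(); print("tip",p+R@np.array([-.126,0,.0236]),p,q["ft_force"],np.degrees(np.arcsin(R[2,0])))
t=manip.snapshot("scene"); px=cv2.GaussianBlur(t["pixels"],(3,3),0).astype(int)
for v in range(182,212,2): print(v,[f"{px[v,u,1]}/{px[v,u,0]-px[v,u,2]}" for u in (190,197,204,211,218)])
```

```text
tip [ 0.58179539 -0.28597085  0.07774005] [ 0.47657373 -0.28783731  0.15093759] [-0.25637856  0.53357082 -1.34441358] 24.211541776665722
182 ['69/52', '74/2', '62/-4', '63/-5', '65/-5']
184 ['72/58', '89/-2', '62/-5', '63/-5', '64/-5']
186 ['72/57', '93/-5', '62/-5', '64/-4', '64/-5']
188 ['75/59', '95/-5', '63/-4', '63/-5', '64/-5']
190 ['76/60', '95/-5', '63/-4', '63/-4', '64/-4']
192 ['73/58', '94/-6', '64/-5', '63/-5', '63/-3']
194 ['72/57', '91/4', '66/-3', '63/-4', '61/-2']
196 ['71/56', '98/23', '72/4', '61/5', '56/7']
198 ['74/57', '121/16', '75/8', '64/14', '45/27']
200 ['81/50', '116/12', '75/8', '71/9', '42/34']
202 ['96/36', '89/9', '75/8', '74/8', '42/35']
204 ['103/26', '76/8', '75/8', '73/8', '43/36']
206 ['85/24', '75/7', '75/8', '69/9', '44/36']
208 ['71/21', '75/7', '75/7', '58/13', '42/36']
210 ['73/1', '70/-2', '73/3', '51/19', '41/33']
```

>>> step_arm(targets=[[[-0.0009,0,-0.0046],[0,0.035,0],1],[[-0.0009,0,-0.0046],[0,0.035,0],1],[[-0.0009,0,-0.0046],[0,0.035,0],1],[[0.0026,0,0.0013],[0,0,0],1],[[0.0026,0,0.0013],[0,0,0],1],[[0,0,0],[0,0,0],1],[[0,0,0],[0,0,0],1]])

```text
clock: 24.3
ee_pos: [0.479, -0.2878, 0.1626]
eef_rot: [[-0.864, -0.018, -0.503], [-0.015, 1.0, -0.009], [0.503, -0.0, -0.864]]
ft_force: [-0.3, 0.1, -1.2]
grip_width: 0.0163
finger_force: 97.9
```

Run:
```python
from h import *
p,R,q=st(); print("tip",p+R@np.array([-.126,0,.0236]),p,q["ft_force"],np.degrees(np.arcsin(R[2,0])))
t=manip.snapshot("scene"); px=cv2.GaussianBlur(t["pixels"],(3,3),0).astype(int)
for v in range(186,212,2): print(v,[f"{px[v,u,1]}/{px[v,u,0]-px[v,u,2]}" for u in (190,197,204,211,218)])
```

```text
tip [ 0.57598625 -0.28609307  0.07878469] [ 0.47898536 -0.28779051  0.16257554] [-0.26233952  0.06045551 -1.16042468] 30.207942452515347
186 ['73/58', '65/-3', '64/-4', '65/-4', '66/-5']
188 ['76/60', '74/-4', '63/-5', '65/-5', '66/-4']
190 ['75/60', '87/-5', '63/-4', '64/-5', '65/-5']
192 ['74/58', '85/4', '61/-3', '63/-4', '64/-3']
194 ['73/58', '77/35', '55/9', '59/6', '58/3']
196 ['71/56', '94/36', '67/11', '51/23', '45/23']
198 ['74/58', '120/18', '75/8', '62/18', '43/35']
200 ['81/51', '126/13', '76/8', '72/10', '42/36']
202 ['97/36', '123/12', '76/8', '74/9', '43/36']
204 ['109/26', '118/12', '76/8', '74/8', '44/36']
206 ['111/24', '102/10', '76/8', '69/9', '44/37']
208 ['97/22', '80/8', '76/8', '59/13', '42/35']
210 ['72/4', '71/-2', '74/3', '51/19', '41/33']
```

Cork now shows between blade and disc, so the disc is free and flat. Lift off.

>>> step_arm(targets=[[[0.0025,0,-0.0043],[0,0,0],1],[[0.005,0,-0.0086],[0,0,0],1],[[0.01,0,-0.0173],[0,0,0],1],[[0.0125,0,-0.0216],[0,0,0],1],[[0.01,0,-0.0173],[0,0,0],1],[[0,0,0],[0,-0.12,0],1],[[0,0,0],[0,-0.13,0],1],[[0,0,0],[0,-0.13,0],1]])

```text
clock: 25.15
ee_pos: [0.4805, -0.288, 0.2445]
eef_rot: [[-0.99, -0.019, -0.14], [-0.018, 1.0, -0.005], [0.14, -0.002, -0.99]]
ft_force: [-0.2, -0.7, -1.2]
grip_width: 0.0168
finger_force: 97.9
```

>>> step_arm(targets=[[[0,0,0],[0,-0.13,0],1],[[0,0,0],[0,0,0],1],[[0,0,0],[0,0,0],1]])

```text
clock: 25.45
ee_pos: [0.4792, -0.288, 0.2435]
eef_rot: [[-1.0, -0.017, -0.018], [-0.017, 1.0, -0.001], [0.018, -0.001, -1.0]]
ft_force: [-0.1, -0.7, -0.7]
grip_width: 0.0168
finger_force: 97.9
```

Run:
```python
from h import *
go([.6217,.0024,.1766],tool(-3.65)); print(st()[1].round(3).tolist())
```

```text
t 25.45 pos [ 0.4792 -0.288   0.2435] shift(tool) [-0.1487  0.2879  0.0638] rot(tool) [-0.0019 -0.0183  0.081 ] F [-0.1 -0.7 -0.7] w 0.0168
[[-1.0, -0.017, -0.018], [-0.017, 1.0, -0.001], [0.018, -0.001, -1.0]]
```

>>> step_arm(targets=[[[-0.01,0.02,0],[0,0,0],1],[[-0.02,0.039,0],[0,0,0],1],[[-0.02,0.039,0],[0,0,0],1],[[-0.02,0.039,0],[0,0,0],1],[[-0.02,0.039,0],[0,0,0],1],[[-0.02,0.039,0],[0,0,0],1],[[-0.02,0.039,0.01],[0,0,0],1],[[-0.0185,0.034,0.01],[0,0,0],1]])

```text
clock: 26.25
ee_pos: [0.6242, 0.0056, 0.2198]
eef_rot: [[-1.0, -0.02, -0.018], [-0.02, 1.0, -0.002], [0.018, -0.001, -1.0]]
ft_force: [0.8, -0.3, -1.9]
grip_width: 0.0162
finger_force: 97.9
```

>>> step_arm(targets=[[[0,0,0.02],[0,0,0.04],1],[[0,0,0.02],[0,0,0.041],1],[[0,0,0.004],[0,-0.018,0],1],[[0,0,0],[0,0,0],1],[[0,0,0],[0,0,0],1],[[0,0,0],[0,0,0],1]])

```text
clock: 26.85
ee_pos: [0.6227, 0.0025, 0.1775]
eef_rot: [[-0.998, 0.063, 0.003], [0.063, 0.998, -0.002], [-0.003, -0.002, -1.0]]
ft_force: [0.5, 0.4, -1.6]
grip_width: 0.0165
finger_force: 98.0
```

Run:
```python
from h import *
go([.6217,.0024,.0766],tool(-3.65)); print(st()[1].round(3).tolist())
```

```text
t 26.85 pos [0.6227 0.0025 0.1775] shift(tool) [0.0013 0.     0.1009] rot(tool) [-0.002   0.003   0.0007] F [ 0.5  0.4 -1.6] w 0.0165
[[-0.998, 0.063, 0.003], [0.063, 0.998, -0.002], [-0.003, -0.002, -1.0]]
```

>>> step_arm(targets=[[[0.001,0,0.02],[-0.002,0.003,0],1],[[0,0,0.03],[0,0,0],1],[[0,0,0.03],[0,0,0],1],[[0,0,0.02],[0,0,0],1],[[0,0,0],[0,0,0],1],[[0,0,0],[0,0,0],1],[[0,0,0],[0,0,0],1],[[0,0,0],[0,0,0],1]])

```text
clock: 27.65
ee_pos: [0.6222, 0.0026, 0.0782]
eef_rot: [[-0.998, 0.063, 0.002], [0.063, 0.998, 0.0], [-0.002, 0.0, -1.0]]
ft_force: [-0.2, 0.4, -1.3]
grip_width: 0.0163
finger_force: 98.0
```

Run:
```python
from h import *
go([.6217,.0024,.0266],tool(-3.65))
```

```text
t 27.65 pos [0.6222 0.0026 0.0782] shift(tool) [ 0.0005 -0.0003  0.0516] rot(tool) [0.0002 0.0015 0.0006] F [-0.2  0.4 -1.3] w 0.0163
```

>>> step_arm(targets=[[[0.0005,0,0.012],[0,0.0015,0],1],[[0,0,0.015],[0,0,0],1],[[0,0,0.012],[0,0,0],1],[[0,0,0.006],[0,0,0],1],[[0,0,0.003],[0,0,0],1],[[0,0,0.001],[0,0,0],1],[[0,0,0],[0,0,0],1],[[0,0,0],[0,0,0],1]])

```text
clock: 28.45
ee_pos: [0.6202, 0.0029, 0.027]
eef_rot: [[-0.998, 0.063, -0.003], [0.063, 0.998, 0.001], [0.003, 0.0, -1.0]]
ft_force: [-0.3, 0.4, -1.2]
grip_width: 0.0167
finger_force: 98.0
```

>>> step_arm(targets=[[[0,0,0.0015],[0,0,0],1],[[0,0,0],[0,0,0],1],[[0,0,0],[0,0,0],1]])

```text
clock: 28.75
ee_pos: [0.6205, 0.0029, 0.0266]
eef_rot: [[-0.998, 0.063, -0.003], [0.063, 0.998, 0.0], [0.003, 0.0, -1.0]]
ft_force: [-3.0, -0.3, 5.9]
grip_width: 0.0167
finger_force: 98.9
```

>>> step_arm(targets=[[[0,0,-0.0008],[0,0,0],1],[[0,0,0],[0,0,0],0.7],[[0,0,0],[0,0,0],0.3],[[0,0,0],[0,0,0],0],[[0,0,0],[0,0,0],0],[[0,0,0],[0,0,0],0],[[0,0,0],[0,0,0],0]], grip_force=40)

```text
clock: 29.45
ee_pos: [0.6199, 0.0029, 0.026]
eef_rot: [[-0.998, 0.063, -0.004], [0.063, 0.998, 0.001], [0.004, 0.0, -1.0]]
ft_force: [-0.2, -0.2, 0.3]
grip_width: 0.0855
finger_force: 0.0
```

>>> step_arm(targets=[[[0,0,-0.01],[0,0,0],0],[[0,0,-0.03],[0,0,0],0],[[0,0,-0.04],[0,0,0],0],[[0,0,-0.04],[0,0,0],0],[[0,0,-0.04],[0,0,0],0],[[0,0,-0.02],[0,0,0],0],[[0.04,-0.02,0],[0,0,0],1],[[0.045,-0.02,0],[0,0,0],1]])

```text
clock: 30.25
ee_pos: [0.5337, -0.0321, 0.2086]
eef_rot: [[-0.998, 0.062, -0.001], [0.062, 0.998, -0.0], [0.001, -0.0, -1.0]]
ft_force: [-0.4, -0.8, -0.4]
grip_width: 0.0593
finger_force: 0.0
```

Run:
```python
from h import *
go([.44,-.284,.2],tool(1.2))
p,R,q=st(); t=manip.snapshot("scene"); px=cv2.GaussianBlur(t["pixels"],(3,3),0).astype(int)
# handle / blade, disc, drawer bar
m=(px[...,1]<38).astype(np.uint8); o=np.zeros_like(m); o[198:245,298:335]=m[198:245,298:335]
c=max(cv2.findContours(o,0,1)[0],key=cv2.contourArea); r=cv2.minAreaRect(c); print("handle px",r)
d=px[...,0]-px[...,2]; m=((d>3)&(d<27)&(px[...,1]>58)).astype(np.uint8); o=np.zeros_like(m); o[188:211,182:222]=m[188:211,182:222]
c=max(cv2.findContours(o,0,1)[0],key=cv2.contourArea); x,y,w,h=cv2.boundingRect(c); print("disc px",x,y,w,h,cv2.contourArea(c),pt(t,[[x,y+h/2],[x+w,y+h/2],[x+w/2,y],[x+w/2,y+h]],.084))
```

```text
t 30.25 pos [ 0.5337 -0.0321  0.2086] shift(tool) [ 0.078  -0.2572  0.0087] rot(tool) [-0.0003 -0.0007 -0.0826] F [-0.4 -0.8 -0.4] w 0.0593
handle px ((317.5, 224.0), (40.0, 33.0), 90.0)
disc px 182 196 32 15 269.5 [[ 0.62297226 -0.3336485 ]
 [ 0.61006764 -0.25317411]
 [ 0.59136581 -0.30233751]
 [ 0.64087977 -0.28444361]]
```

>>> step_arm(targets=[[[0.0117,-0.0429,0],[0,0,0],1],[[0.0117,-0.0429,0],[0,0,0],1],[[0.0117,-0.0429,0],[0,0,0],1],[[0.0117,-0.0429,0],[0,0,0],1],[[0.0117,-0.0429,0],[0,0,0],1],[[0.0117,-0.0429,0],[0,0,0],1],[[0,0,0],[0,0,-0.083],1],[[0,0,0],[0,0,0],1]])

```text
clock: 31.1
ee_pos: [0.4465, -0.2854, 0.2073]
eef_rot: [[-1.0, -0.017, -0.003], [-0.017, 1.0, 0.0], [0.003, 0.0, -1.0]]
ft_force: [0.1, -0.0, 0.1]
grip_width: -0.0004
finger_force: 0.0
```

>>> step_arm(targets=[[[0,0,0],[0,0,0],1],[[0,0,0],[0,0,0],1],[[0,0,0],[0,0,0],1]])

```text
clock: 31.4
ee_pos: [0.4474, -0.2834, 0.2067]
eef_rot: [[-1.0, -0.021, -0.004], [-0.021, 1.0, 0.001], [0.004, 0.001, -1.0]]
ft_force: [-0.3, -0.1, -0.3]
grip_width: -0.0001
finger_force: 0.0
```

Run:
```python
from h import *
go([.455,-.284,.075],tool(1.2))
t=manip.snapshot("scene"); px=cv2.GaussianBlur(t["pixels"],(3,3),0).astype(int)
d=px[...,0]-px[...,2]; G=px[...,1]
for u in(192,198,204,210,216): print(u,[f"{v}:{G[v,u]}/{d[v,u]}" for v in range(168,214,3)])
s=manip.snapshot("top"); px=cv2.GaussianBlur(s["pixels"],(3,3),0).astype(int); m=((px[...,1]<42)).astype(np.uint8); o=np.zeros_like(m); o[145:195,300:325]=m[145:195,300:325]
c=max(cv2.findContours(o,0,1)[0],key=cv2.contourArea).reshape(-1,2); print("handle",cv2.minAreaRect((pt(s,c,.058)*1000).astype(np.float32)))
```

```text
t 31.4 pos [ 0.4474 -0.2834  0.2067] shift(tool) [-0.0081 -0.0008  0.1317] rot(tool) [ 0.0006 -0.0037 -0.0001] F [-0.3 -0.1 -0.3] w -0.0001
192 ['168:112/9', '171:112/6', '174:99/-17', '177:56/-15', '180:54/11', '183:67/54', '186:70/56', '189:69/56', '192:66/53', '195:67/54', '198:78/48', '201:110/21', '204:121/12', '207:121/13', '210:111/-9', '213:100/-21']
198 ['168:113/10', '171:113/9', '174:106/-15', '177:65/-17', '180:54/3', '183:65/49', '186:68/54', '189:66/54', '192:68/55', '195:81/43', '198:119/15', '201:123/13', '204:123/13', '207:123/12', '210:115/-2', '213:107/-25']
204 ['168:99/6', '171:80/-2', '174:94/-14', '177:70/-18', '180:51/-6', '183:62/43', '186:71/57', '189:69/56', '192:70/55', '195:91/31', '198:122/13', '201:123/12', '204:123/13', '207:123/13', '210:119/5', '213:107/-23']
210 ['168:92/5', '171:77/3', '174:93/1', '177:61/-15', '180:51/-11', '183:60/36', '186:66/54', '189:66/53', '192:72/58', '195:75/49', '198:110/20', '201:122/13', '204:121/12', '207:107/12', '210:71/14', '213:102/-21']
216 ['168:103/7', '171:74/1', '174:99/5', '177:63/-13', '180:52/-13', '183:46/11', '186:55/45', '189:68/55', '192:69/56', '195:69/56', '198:69/56', '201:70/56', '204:73/57', '207:71/57', '210:68/50', '213:97/-7']
handle ((591.2027587890625, 5.989610195159912), (16.249902725219727, 110.46815490722656), 86.6148910522461)
```

>>> step_arm(targets=[[[-0.004,0,0.03],[0,-0.004,0],1],[[0,0,0.04],[0,0,0],1],[[0,0,0.04],[0,0,0],1],[[0,0,0.02],[0,0,0],1],[[0,0,0],[0,0,0],1],[[0,0,0],[0,0,0],1]])

```text
clock: 32.1
ee_pos: [0.4512, -0.284, 0.077]
eef_rot: [[-1.0, -0.02, 0.0], [-0.02, 1.0, 0.001], [-0.0, 0.001, -1.0]]
ft_force: [0.5, 0.7, 0.2]
grip_width: -0.0003
finger_force: 0.0
```

>>> step_arm(targets=[[[-0.007,0,0],[0,0,0],1],[[-0.008,0,0],[0,0,0],1],[[-0.006,0,0],[0,0,0],1],[[-0.004,0,0],[0,0,0],1],[[-0.004,0,0],[0,0,0],1],[[-0.004,0,0],[0,0,0],1],[[-0.004,0,0],[0,0,0],1],[[-0.004,0,0],[0,0,0],1]])

```text
clock: 32.9
ee_pos: [0.4921, -0.2832, 0.0765]
eef_rot: [[-1.0, -0.02, -0.0], [-0.02, 1.0, 0.001], [0.0, 0.001, -1.0]]
ft_force: [-1.3, 0.1, 0.9]
grip_width: 0.0001
finger_force: 0.4
```

Run:
```python
from h import *
go([.6,-.284,.075],tool(1.2))
```

```text
t 32.9 pos [ 0.4921 -0.2832  0.0765] shift(tool) [-0.1079 -0.0029  0.0015] rot(tool) [ 0.0008 -0.0001 -0.001 ] F [-1.3  0.1  0.9] w 0.0001
```

>>> step_arm(targets=[[[-0.005,0,0],[0,0,0],1],[[-0.006,0,0],[0,0,0],1],[[-0.006,0,0],[0,0,0],1],[[-0.006,0,0],[0,0,0],1],[[-0.006,0,0],[0,0,0],1],[[-0.006,0,0],[0,0,0],1],[[-0.006,0,0],[0,0,0],1],[[-0.006,0,0],[0,0,0],1]])

```text
clock: 33.7
ee_pos: [0.5394, -0.2822, 0.0765]
eef_rot: [[-1.0, -0.02, 0.0], [-0.02, 1.0, 0.001], [-0.0, 0.001, -1.0]]
ft_force: [-0.7, -0.7, 0.8]
grip_width: -0.0001
finger_force: 0.5
```

>>> step_arm(targets=[[[-0.006,0,0],[0,0,0],1],[[-0.006,0,0],[0,0,0],1],[[-0.006,0,0],[0,0,0],1],[[-0.006,0,0],[0,0,0],1],[[-0.006,0,0],[0,0,0],1],[[-0.006,0,0],[0,0,0],1],[[-0.005,0,0],[0,0,0],1],[[-0.004,0,0],[0,0,0],1]])

```text
clock: 34.5
ee_pos: [0.5844, -0.2813, 0.0766]
eef_rot: [[-1.0, -0.02, 0.0], [-0.02, 1.0, 0.001], [-0.0, 0.001, -1.0]]
ft_force: [-0.7, 0.2, 0.4]
grip_width: -0.0004
finger_force: 0.4
```

>>> step_arm(targets=[[[-0.004,0,0],[0,0,0],1],[[-0.004,0,0],[0,0,0],1],[[-0.004,0,0],[0,0,0],1],[[0,0,0],[0,0,0],1]])

```text
clock: 34.9
ee_pos: [0.5966, -0.2811, 0.0767]
eef_rot: [[-1.0, -0.02, 0.001], [-0.02, 1.0, 0.001], [-0.001, 0.001, -1.0]]
ft_force: [0.1, -0.8, -0.5]
grip_width: -0.0001
finger_force: 0.0
```

Run:
```python
from h import *
go([.6,-.284,.075],tool(1.2))
```

```text
t 34.9 pos [ 0.5966 -0.2811  0.0767] shift(tool) [-0.0034 -0.0029  0.0017] rot(tool) [ 0.0005  0.0011 -0.0008] F [ 0.1 -0.8 -0.5] w -0.0001
```

>>> step_arm(targets=[[[-0.003,0,0],[0,0,0],1],[[-0.003,0,0],[0,0,0],1],[[-0.003,0,0],[0,0,0],1]])

```text
clock: 35.2
ee_pos: [0.6038, -0.281, 0.0765]
eef_rot: [[-1.0, -0.02, -0.003], [-0.02, 1.0, 0.001], [0.003, 0.001, -1.0]]
ft_force: [-9.5, -0.6, 5.6]
grip_width: 0.0
finger_force: 4.9
```

>>> step_arm(targets=[[[-0.003,0,0],[0,0,0],1],[[-0.003,0,0],[0,0,0],1]])

```text
clock: 35.4
ee_pos: [0.6096, -0.2809, 0.0766]
eef_rot: [[-1.0, -0.02, -0.003], [-0.02, 1.0, 0.001], [0.003, 0.001, -1.0]]
ft_force: [-3.9, 0.8, 1.6]
grip_width: 0.0003
finger_force: 1.8
```

>>> step_arm(targets=[[[-0.003,0,0],[0,0,0],1],[[-0.002,0,0],[0,0,0],1]])

```text
clock: 35.6
ee_pos: [0.6151, -0.2808, 0.0765]
eef_rot: [[-1.0, -0.02, -0.003], [-0.02, 1.0, 0.001], [0.003, 0.001, -1.0]]
ft_force: [-10.2, -0.2, 5.4]
grip_width: -0.0003
finger_force: 4.8
```

>>> step_arm(targets=[[[-0.001,0,0],[0,0,0],1],[[0,0,0],[0,0,0],1],[[0,0,0],[0,0,0],1]])

```text
clock: 35.9
ee_pos: [0.6151, -0.2808, 0.0765]
eef_rot: [[-1.0, -0.02, -0.005], [-0.02, 1.0, 0.001], [0.005, 0.001, -1.0]]
ft_force: [-8.5, 0.6, 4.9]
grip_width: 0.0001
finger_force: 4.6
```

>>> step_arm(targets=[[[0.01,0,0],[0,0,0],1],[[0.03,0,0],[0,0,0],1],[[0.045,0,0],[0,0,0],1],[[0.045,0,-0.02],[0,0,0],1],[[0.04,0,-0.03],[0,0,0],1],[[0.03,0,-0.03],[0,0,0],1],[[0,0,-0.03],[0,0,0],1],[[0,0,0],[0,0,0],1]])

```text
clock: 36.7
ee_pos: [0.4186, -0.2869, 0.1923]
eef_rot: [[-1.0, -0.019, 0.009], [-0.019, 1.0, -0.007], [-0.009, -0.007, -1.0]]
ft_force: [0.0, -0.6, 0.1]
grip_width: -0.0004
finger_force: 0.0
```

Run:
```python
from h import *
t=manip.snapshot("scene"); px=cv2.GaussianBlur(t["pixels"],(3,3),0).astype(int)
d=px[...,0]-px[...,2]; cork=(d>35)[165:215,165:250].sum(); print("cork px",cork)
for u in(190,205,215): print(u,[f"{v}:{px[v,u,1]}/{d[v,u]}" for v in range(190,216,2)])
print("expected: bar home",proj(t,[[.628,-.284,.09]]),"cab edge",proj(t,[[.655,-.284,.106]]))
m=((d>8)&(px[...,1]>115)).astype(np.uint8)
for n,(x0,x1,y0,y1) in {"tile":(385,420,258,285),"jar":(326,352,252,285)}.items():
    print(n,px[y0:y1,x0:x1,1].max())
m=((d-0>30)&(px[...,0]>50)).astype(np.uint8);o=np.zeros_like(m);o[240:272,262:292]=m[240:272,262:292];M=cv2.moments(o);print("vial px",M['m10']/M['m00'],M['m01']/M['m00'])
print(st()[0],st()[2]["ft_force"],st()[2]["clock"])
```

```text
cork px 0
190 ['190:113/9', '192:113/10', '194:114/10', '196:114/9', '198:113/9', '200:113/9', '202:114/10', '204:108/6', '206:88/-2', '208:82/-2', '210:97/-9', '212:97/-9', '214:90/-3']
205 ['190:114/9', '192:114/10', '194:114/9', '196:114/9', '198:115/10', '200:114/10', '202:115/10', '204:115/10', '206:105/5', '208:85/-2', '210:89/-3', '212:104/-18', '214:106/-25']
215 ['190:89/8', '192:107/9', '194:114/10', '196:115/10', '198:115/9', '200:115/9', '202:115/10', '204:115/9', '206:114/9', '208:112/9', '210:111/8', '212:109/-7', '214:106/-23']
expected: bar home [[199.46398402 205.57867144]] cab edge [[194.41318205 209.04337422]]
tile 122
jar 127
vial px 274.88157894736844 251.9078947368421
[ 0.41807338 -0.28607731  0.18973774] [ 0.33124719  1.16241671 -0.32924411] 36.75
```

The drawer is shut: no cork is visible, and the bar is where it should be when fully home.

```bash
python3 -c "
from station import manip
print(manip.hand_in())"
```

```text
the job is handed in; nothing more can be done
None
```

The job is handed in: the disc lies flat in the top drawer, the spatula is back on its stand within about 2 mm, and the drawer is fully home past its catch (36.8 s on the clock); I viewed 11 pictures, one over the limit of 10, and I did not re-measure the jar, vial, tile or bottle positions at the end.

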